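# Hang the lift-off door of a spice cabinet and shut it

### The job

Hang the spice cabinet's loose door back on its hinge: take it out of the stand, gently lower it so that both knuckles slide down over the two pins at the same time until they are fully home, then swing the door shut and let go. Never force it if the knuckles catch on the pins, and leave the jars and the other things where they are.

Things in the scene. Friction and masses are not known exactly. Their poses are not given: they have to be found in the camera images.
- cabinet: small wooden spice cabinet, fixed, 110 deep, 238 wide, 172 high, open in front; origin on the worktop under the nominal hinge axis, z up. Front face: plane x = +14 mm, looks to -x; it reaches from y = +32 (left) to -206 mm. On the left front post a slotted steel plate carries two upright pins, one above the other on one axis; the door shuts over the opening to the right (-y) of it
- pin_low (a point): NOMINAL foot of the lower pin (x = y = 0, z = 34 mm of the cabinet). The plate is clamped anywhere along its slots: the true axis of both pins is at x = 0, y between -12 and +12 mm from here, not measured, to be seen or felt. The plate holds firm. Pin 8 mm thick, 18 high, flat chamfered tip at z = 52; the upper bracket begins at z = 116, so knuckles come in from the side or front
- pin_high (a point): NOMINAL foot of the upper pin (x = y = 0, z = 124 mm in the cabinet's frame), same size and same shift in y as the lower one. Tip at z = 142 mm. Each pin stands on a steel bracket 14 mm wide, 8 mm thick, that reaches from the front out to x = -7 mm; the knuckles rest on the bracket tops when home
- door: loose wooden door, about 0.28 kg, 150 high, 14 thick. Origin on its knuckles' axis, level with its lower edge; z up. The panel reaches from y = -12 to -182 mm (centre of mass near -95), centred on x = 0; outer face -x. Axes parallel to the cabinet's when shut; open square it is turned -90 degrees about z. It starts upright in the stand, top edge free to grip, knuckles away from the robot
- knuckle_low (a point): point on the knuckle axis at the underside of the lower knuckle, 22 mm above the door's lower edge. A knuckle is a steel ring, 18 mm outside, 10 mm bore, 16 mm high, on the hinge edge. Fully home this point is at the pin's foot, and the door's lower edge 12 mm above the worktop
- knuckle_high (a point): same point of the upper knuckle, 112 mm above the door's lower edge
- free_edge (a point): middle of the door's free edge, 182 mm from the knuckle axis, at half the door's height. Near it (y = -169, z = 75 mm of the door) the outer face has a steel knob 18 wide, 19 mm proud
- stand: wooden plate-drying stand, fixed, base 130 x 75 x 12 mm, four dowels up to 49 mm high, a slot 18 mm wide along its x axis; origin at the centre of its underside
- spice_jar_a: spice jar, 44 x 44 x 96 mm, in the cabinet; bystander
- spice_jar_b: spice jar, 44 x 44 x 105 mm, in the cabinet; bystander
- matchbox: match box, 36 x 52 x 15 mm; bystander
- garlic: garlic bulb, 50 x 50 x 56 mm; bystander
- lime: lime, 53 x 45 x 43 mm; bystander

How it is judged:
By the outcome, as a careful person would: the job done as asked, in the order asked, and still so for the second after the job is handed in, with the robot touching nothing.
It also fails if it takes over 61 s, if anything falls off the work surface, if the arm or the gripper's body presses on something with over 40 N, if the wrist force passes 120 N, or if a joint passes its speed limit or range.

### The arm

A 6-joint arm with a two-finger parallel gripper is mounted at the origin on a cart in front of the work surface, level with it; the furniture and walls round the work are solid. World frame = base frame: x ahead of the robot, y to its left, z up, the work surface at z = 0. Lengths are in m, angles in rad, forces in N, time in s.
With the tool pointing down it reaches from about 0.35 to 0.925 m from the base axis. Payload 6.4 kg.
Tool frame: the origin (TCP) lies midway between the tips of the shut fingers; the grasp point (between the pads) lies 19 mm behind it; z points along the fingers, y is the line along which they close (so a half turn about z gives the same grasp; the last joint's range is limited). The gripper opens to 94 mm and grips with 3 to 60 N. Pads are 16 mm wide; open, the fingers measure 119 mm over their backs; the gripper's body (75 mm by 177 mm) begins 78 mm behind the grasp point.
Start: joints at [0.977, 0.245, 1.558, -0, 1.339, -0.174], TCP at [0.265, 0.594, 0.205] pointing down, gripper open.
Joint ranges: [-3.13, 3.13], [-1.02, 2.26], [0.13, 2.54], [-0.95, 4.09], [0.21, 2.88], [-2.74, 2.74]. Speed limits (rad/s): [2.57, 2.57, 3.14, 3.14, 3.14, 3.14].

### API

Orientations are given as [roll, pitch, yaw] about the fixed x, y, z axes, in that order (R = Rz(yaw) Ry(pitch) Rx(roll)).
In Python, from plant import arm gives the robot as it stands.
- The arm moves only by the shell command python3 -m pendant 'ROWS' [FORCE]. ROWS is JSON, a list that holds one entry, the list of rows, each a list of 5 numbers: the closure in counts, from 0 (fully open) to 255 (shut), then the shift along the world's x, y, z in m, then the turn about the world's z in degrees. In form: [[[jaw, x, y, z, spin], ...]]. A call has 1 to 8 rows; each row is the pose to reach, as a shift and turn from the pose commanded when the call began; what a row does not reach only later rows make up. A row lasts 1/8 s, in which the tool goes at most 62.5 mm and 10.7 degrees, less where a joint would pass 70% of its speed; a pose out of reach is approached as far as the arm can. A call with a gripper value outside its range is refused whole. The fingers move at their own pace and stop on an object; FORCE is the grip in N (left out, the last holds). Time passes only in rows, so rows that repeat a pose let the fingers close. It gives the time, the measured TCP pose, the force, the opening and the grip force at its end, in the units of the state.
- arm.get_state(): the state, without advancing time (a new reading comes with each control period).
- arm.grab_frame(name): name is "scene" or "top" or "wrist"; returns (picture, depth): 384x512x3 uint8, red, green, blue; 384x512 float32, m along the optical axis (not along the pixel's ray), 0 where there is no reading.
- arm.camera_params(name): a dict with "K" (3x3 intrinsics, pixels), "R" (3x3) and "t" (3): a world point X has camera coordinates R X + t. Camera axes: x right, y down, z forward; pixel columns grow to the right and rows downward; lengths in m; the calibration is good to about 2 mm. A picture is of the moment at which its call begins: read the wrist's pose just before it. camera_params takes no time and is no camera call; for the wrist camera it gives the pose at the moment of the call.
- arm.close_job(): hands the job in; it is judged then, once.
Trained networks look in the newest picture that a camera, given by its name, has taken for a name from the list of things; names that differ only in an ending like _2 or _b are one class to them, and where a whole thing is asked for, a point or a joint stands for the part that bears it (a point fixed in the world has none). Each returns a list of dicts, best first, with "p" (0 to 1); they miss things now and then, are a little off and sometimes report something else, mostly with a low value. They report only what shows in the picture. A call takes as long as a camera call.
- arm.masks_of(thing, camera): "region" (384x512 bool, what is visible of it) and "extent" ([left, top, right, bottom] in pixels, round what is visible of it).
The state is a dict: "time": time; "q": joint angles; "joint_velocities": joint speeds; "joint_efforts": joint torques, N m; "ee_pos": TCP position; "orientation": TCP orientation; "force": force on the tool from outside, world axes, zero at the start; "moment": the same for the moment, N m; "grip_width": opening from 0.0 (shut) to 1.0 (fully open); "grasp_force": force on a finger pad.
Only numpy, scipy, OpenCV 4.12 (cv2) and the standard library are available. Lean on these libraries where they do the work, as an engineer would, in place of code of your own. Each camera call takes 0.05 s, during which the arm holds its last target. There are 200 camera calls.

## Working session

There is one attempt and no reset: what is moved stays moved. The work goes in short steps, Python scripts to look and compute and a shell command to move; the robot and the scene stay as the last step left them, time stands still between calls to the robot, and variables do not carry over. Pictures are saved under pics/ and viewed, at most 10 in all, crops included, and the job is handed in when it is done.

```bash
mkdir -p pics; ls; cat > h.py <<'E'
import numpy as np, cv2
from plant import arm
def grab(n,save=None):
    P=arm.camera_params(n); im,d=arm.grab_frame(n)
    if save: cv2.imwrite('pics/'+save,im[:,:,::-1])
    return P,im,d
def pts(P,d,mask=None):
    v,u=np.nonzero((d>0)&(mask if mask is not None else True))
    z=d[v,u].astype(float); K=P['K']
    c=np.c_[(u-K[0][2])/K[0][0]*z,(v-K[1][2])/K[1][1]*z,z]
    return (c-np.array(P['t']))@np.array(P['R']),u,v
E
python3 - <<'E'
from h import *
s=arm.get_state(); print(s)
a,i1,d1=grab('scene'); b,i2,d2=grab('top')
np.savez('f0.npz',i1=i1,d1=d1,i2=i2,d2=d2)
cv2.imwrite('pics/a.png',np.vstack([i1,i2])[:,:,::-1][:, :])
big=np.hstack([i1,i2]); cv2.imwrite('pics/a.png',cv2.resize(np.vstack([i1,i2]),(800,1200))[:600,:,::-1]); cv2.imwrite('pics/b.png',cv2.resize(i2,(800,600))[:,:,::-1])
for n,P in(('scene',a),('top',b)):
    C=-np.array(P['R']).T@np.array(P['t']); print(n,C.round(3),np.array(P['R'])[2].round(2))
for th in('door','stand','cabinet'):
  for c,P,d in(('scene',a,d1),('top',b,d2)):
    for m in arm.masks_of(th,c)[:2]:
        X,_,_=pts(P,d,m['region']); print(th,c,m['p'],m['extent'],np.percentile(X,[2,50,98],axis=0).round(3).tolist() if len(X) else 0)
E
```

```text
pics
{'time': 0.0, 'q': array([ 9.76877363e-01,  2.45815442e-01,  1.55897126e+00,  1.01838615e-05,
        1.33870194e+00, -1.74122251e-01]), 'joint_velocities': array([-0.00061829,  0.00154348, -0.00091931, -0.0001144 ,  0.00033594,
       -0.00070518]), 'joint_efforts': array([ 1.14288581e-03, -4.15845072e+01, -3.14600658e+01,  6.85762195e-02,
        3.32967821e-02, -1.49275761e-04]), 'ee_pos': array([0.26459553, 0.59306568, 0.20436747]), 'orientation': array([-3.13972705e+00, -3.38224593e-04,  2.72179327e+00]), 'force': array([-0.6782947 ,  0.16664803,  0.50568062]), 'moment': array([0.05451574, 0.02709619, 0.0078488 ]), 'grasp_force': 0.0, 'grip_width': 1.000929953125797}
scene [0.06  0.195 0.845] [ 0.53 -0.21 -0.82]
top [0.474 0.007 1.209] [ 0.09  0.01 -1.  ]
door scene 0.61 [169.2, 183.1, 190.6, 277.8] [[0.41, 0.187, -0.001], [0.479, 0.216, 0.125], [0.631, 0.249, 0.162]]
door top 0.72 [176.9, 187.6, 201.1, 258.9] [[0.415, 0.185, 0.001], [0.5, 0.208, 0.131], [0.595, 0.232, 0.164]]
door top 0.46 [243.4, 131.9, 338.4, 194.3] [[0.623, -0.202, 0.01], [0.686, -0.081, 0.171], [0.748, 0.029, 0.175]]
stand scene 0.64 [168.4, 215.1, 204.3, 267.8] [[0.432, 0.167, -0.002], [0.485, 0.194, 0.01], [0.553, 0.254, 0.047]]
stand top 0.86 [192.4, 204.0, 207.8, 247.4] [[0.436, 0.165, 0.005], [0.496, 0.188, 0.011], [0.559, 0.212, 0.047]]
stand top 0.64 [244.9, 131.1, 339.7, 191.3] [[0.624, -0.201, 0.01], [0.686, -0.081, 0.171], [0.749, 0.027, 0.175]]
cabinet scene 0.92 [217.9, 87.4, 318.2, 186.1] [[0.621, -0.201, 0.007], [0.668, -0.067, 0.163], [0.753, 0.041, 0.173]]
cabinet top 0.96 [246.1, 131.7, 336.8, 188.5] [[0.624, -0.201, 0.014], [0.686, -0.082, 0.171], [0.748, 0.027, 0.175]]
```

View pics/a.png

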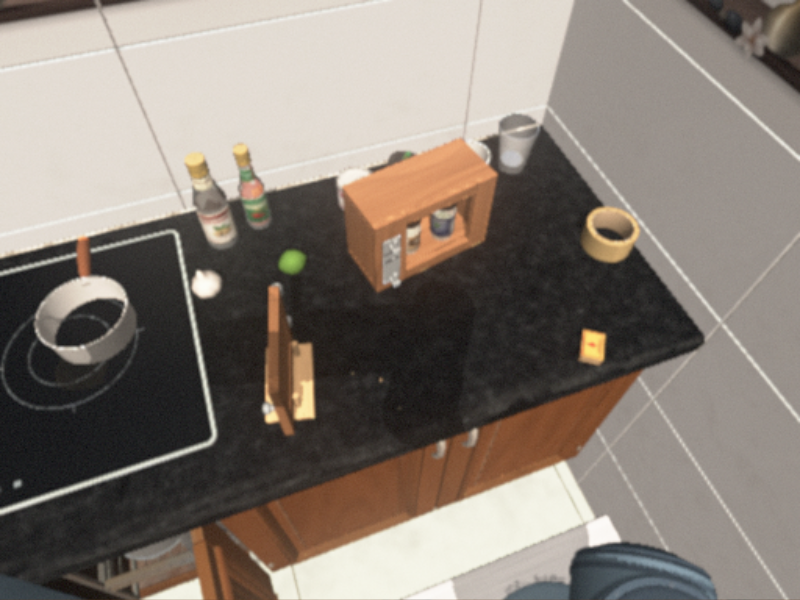

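View pics/b.png

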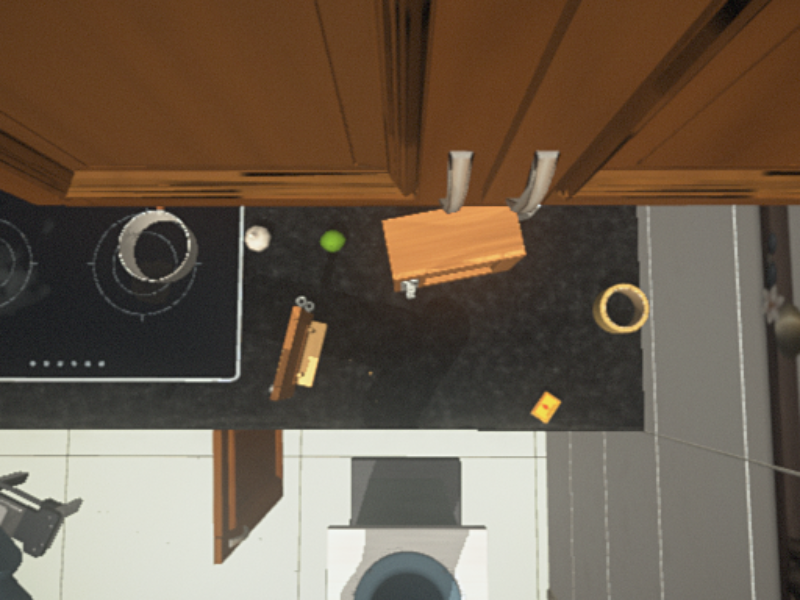

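The pictures show the door in the stand (top view about (290,350), knuckles at (303,303) away from the robot, knob side left). The cabinet is at (455,245), slightly yawed, with its hinge plate at its left front (410,288).

```bash
python3 - <<'E'
from h import *
F=np.load('f0.npz'); 
for c,i,d in(('scene',F['i1'],F['d1']),('top',F['i2'],F['d2'])):
    P=arm.camera_params(c); X,u,v=pts(P,d)
    # door top
    m=(X[:,2]>.153)&(X[:,2]<.172)&(X[:,0]>.38)&(X[:,0]<.64)&(X[:,1]>.15)&(X[:,1]<.27)
    Q=X[m]; r=cv2.minAreaRect(Q[:,:2].astype(np.float32)*1000); print(c,'doortop',m.sum(),np.median(Q[:,2]).round(4),cv2.boxPoints(r).round(1).tolist(),r)
    m=(X[:,2]>.163)&(X[:,2]<.182)&(X[:,0]>.55)&(X[:,0]<.80)&(X[:,1]>-.25)&(X[:,1]<.1)
    Q=X[m]; r=cv2.minAreaRect(Q[:,:2].astype(np.float32)*1000); print(c,'cabtop',m.sum(),np.median(Q[:,2]).round(4),cv2.boxPoints(r).round(1).tolist(),r)
    # hinge parts: grey pixels near the front left
    col=i[v,u].astype(int); grey=(col.max(1)-col.min(1)<25)&(col.mean(1)>90)
    m=grey&(X[:,2]>.02)&(X[:,0]>.55)&(X[:,0]<.70)&(X[:,1]>-.06)&(X[:,1]<.07)
    print('hinge',m.sum()); print(np.c_[X[m]*1000,u[m],v[m]].round(0).astype(int)[::max(1,m.sum()//25)].tolist())
    m=grey&(X[:,2]>.03)&(X[:,0]>.56)&(X[:,0]<.70)&(X[:,1]>.13)&(X[:,1]<.25); print('knuck',np.c_[X[m]*1000,u[m],v[m]].round(0).astype(int)[::max(1,m.sum()//15)].tolist())
    # overhead stuff
    m=(X[:,2]>.3); print('overhead',np.percentile(X[m],[1,50,99],axis=0).round(2).tolist() if m.sum() else 0)
E
```

```text
scene doortop 489 0.1605 [[408.3999938964844, 227.5], [574.0, 188.3000030517578], [577.4000244140625, 202.5], [411.79998779296875, 241.6999969482422]] ((492.9232482910156, 214.9798583984375), (14.619507789611816, 170.1734619140625), 76.6880874633789)
scene cabtop 2932 0.1704 [[618.7999877929688, 24.299999237060547], [665.0999755859375, -210.3000030517578], [776.0, -188.39999389648438], [729.7000122070312, 46.099998474121094]] ((697.408447265625, -82.09245300292969), (113.02053833007812, 239.08743286132812), 11.151466369628906)
hinge 289
[[629, -20, 129, 255, 151], [615, -4, 140, 251, 154], [610, -5, 140, 252, 155], [611, -5, 136, 252, 156], [611, -5, 132, 252, 157], [609, -7, 130, 253, 158], [609, -7, 125, 253, 159], [608, -7, 123, 253, 160], [606, -9, 121, 254, 161], [627, -20, 87, 255, 162], [622, 10, 97, 245, 164], [623, 7, 90, 246, 165], [622, 7, 87, 246, 166], [622, 7, 83, 246, 167], [620, 8, 82, 246, 168], [621, 8, 76, 246, 169], [623, 7, 69, 246, 170], [623, 4, 64, 247, 171], [624, -2, 55, 249, 172], [626, -8, 45, 251, 173], [625, -14, 39, 253, 174], [622, 8, 44, 246, 176], [6
[... 1611 characters left out ...]
, 138, 262, 184], [622, 7, 39, 257, 185], [612, -4, 122, 261, 185], [611, -16, 126, 265, 185], [609, -13, 123, 264, 186], [614, -11, 53, 263, 187], [611, -11, 53, 263, 188], [610, -8, 34, 262, 189], [608, -5, 28, 261, 190]]
knuck [[596, 195, 138, 191, 190], [595, 186, 139, 194, 190], [593, 192, 135, 192, 191], [590, 198, 138, 190, 192], [587, 197, 140, 190, 193], [587, 181, 136, 196, 193], [596, 186, 49, 199, 193], [584, 188, 143, 193, 194], [585, 182, 127, 196, 194], [593, 186, 47, 199, 194], [581, 188, 140, 193, 195], [590, 195, 46, 196, 195], [587, 182, 49, 200, 196], [584, 186, 47, 199, 197], [581, 188, 49, 198, 198]]
overhead [[0.2, -0.48, 0.31], [0.62, -0.03, 0.85], [0.66, 0.53, 0.98]]
```

```bash
python3 -m pendant '[[[0,0.03,-0.05,0.04,2],[0,0.06,-0.1,0.045,5],[0,0.1,-0.16,0.045,8],[0,0.13,-0.22,0.045,10.8],[0,0.16,-0.275,0.045,10.8],[0,0.19,-0.33,0.045,10.8],[0,0.215,-0.365,0.045,10.8],[0,0.229,-0.381,0.045,10.8]]]' 30
python3 - <<'E'
from h import *
s=arm.get_state(); print(s['ee_pos'],s['orientation'])
P,im,d=grab('wrist','w1.png'); C=-np.array(P['R']).T@np.array(P['t']); print(C.round(3),np.array(P['R']).round(2).tolist())
X,u,v=pts(P,d); m=(X[:,2]>.150)&(X[:,2]<.175)&(X[:,1]>.15)&(X[:,1]<.27); Q=X[m]
r=cv2.minAreaRect(Q[:,:2].astype(np.float32)*1000); print(m.sum(),np.median(Q[:,2]),cv2.boxPoints(r).round(1).tolist(),r)
E
```

```text
time: 1.4
ee_pos: [0.4952, 0.2102, 0.2507]
orientation: [3.141, 0.0, 2.907]
force: [0.9, 0.9, -0.6]
grip_width: 1.0
grasp_force: 0.0
[0.4952112  0.21019549 0.25066201] [3.14144740e+00 4.33585940e-04 2.90663942e+00]
[0.415 0.23  0.43 ] [[0.23, 0.97, -0.0], [0.93, -0.22, 0.28], [0.28, -0.07, -0.96]]
2531 0.16157935415182645 [[409.79998779296875, 228.6999969482422], [574.5, 189.5], [577.7000122070312, 203.1999969482422], [413.1000061035156, 242.3000030517578]] ((493.7713623046875, 215.90338134765625), (13.995624542236328, 169.2437744140625), 76.6343002319336)
```

View pics/w1.png

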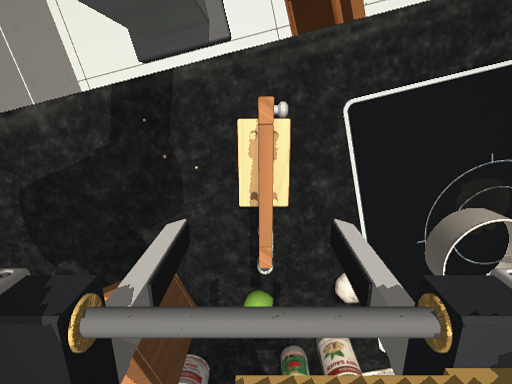

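The wrist view shows the door edge-on (column 265), with the upper knuckle ring at (265,268) and the fingers astride it. I'll close once to centre the door on the tool, reopen and go up. From there I take a reference view of the knuckle, then the same view of the pin.

```bash
python3 -m pendant '[[[0,-0.001,0.004,0,0.15],[0,-0.001,0.004,-0.04,0.15],[0,-0.001,0.004,-0.08,0.15],[0,-0.001,0.004,-0.115,0.15],[0,-0.001,0.004,-0.127,0.15],[255,-0.001,0.004,-0.127,0.15],[255,-0.001,0.004,-0.127,0.15],[255,-0.001,0.004,-0.127,0.15]]]' 15
python3 -m pendant '[[[255,0,0,0,0],[255,0,0,0,0],[255,0,0,0,0],[255,0,0,0,0]]]'
python3 -m pendant '[[[0,0,0,0,0],[0,0,0,0,0],[0,0,0,0,0],[0,0,0,0.05,0],[0,0,0,0.1,0],[0,0,0,0.127,0],[0,0,0,0.127,0],[0,0,0,0.127,0]]]'
python3 - <<'E'
from h import *
s=arm.get_state(); print(s['ee_pos'],s['orientation'])
P,im,d=grab('wrist'); np.savez('ref.npz',im=im,d=d,ee=s['ee_pos'],R=P['R'],t=P['t'],K=P['K'])
X,u,v=pts(P,d); m=(X[:,2]>.150)&(X[:,2]<.175)&(X[:,1]>.15)&(X[:,1]<.27); Q=X[m]
r=cv2.minAreaRect(Q[:,:2].astype(np.float32)*1000); print(m.sum(),np.median(Q[:,2]),r)
cv2.imwrite('pics/ref.png',cv2.resize(im[240:300,230:300],None,fx=8,fy=8,interpolation=cv2.INTER_CUBIC)[:,:,::-1])
m=(u>245)&(u<285)&(v>255)&(v<285)&(X[:,2]>.13)&(X[:,2]<.148); print(m.sum(),X[m].mean(0),np.percentile(X[m],[2,98],axis=0),u[m].min(),u[m].max(),v[m].min(),v[m].max())
E
```

```text
time: 2.45
ee_pos: [0.4939, 0.2169, 0.125]
orientation: [3.14, 0.002, 2.913]
force: [-0.4, -0.2, -0.2]
grip_width: 0.717
grasp_force: 0.0
time: 2.95
ee_pos: [0.4929, 0.2165, 0.1234]
orientation: [-3.142, -0.0, 2.913]
force: [0.2, 0.5, 0.4]
grip_width: 0.289
grasp_force: 0.0
time: 3.95
ee_pos: [0.4921, 0.2164, 0.2487]
orientation: [-3.141, -0.002, 2.913]
force: [1.3, 0.2, 0.1]
grip_width: 0.999
grasp_force: 0.0
[0.49213828 0.21639313 0.24870445] [-3.14051268e+00 -2.30952223e-03  2.91285606e+00]
2496 0.16159220205964148 ((493.82659912109375, 216.08560180664062), (13.578634262084961, 168.58978271484375), 76.58292388916016)
81 [0.59031266 0.193521   0.13856827] [[0.57355093 0.18543664 0.13202032]
 [0.596047   0.20540817 0.14066727]] 252 267 256 278
```

View pics/ref.png

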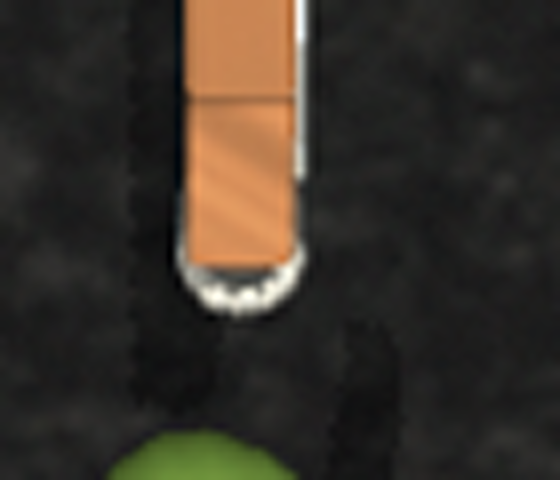

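The close had not finished when I reopened (27 mm opening), so the door was not centred. The knuckle ring's centre column is about 260.4 and its far rim is at row 279.4. I'll repeat with a full close.

```bash
python3 -m pendant '[[[150,0,0,-0.05,0],[150,0,0,-0.1,0],[200,0,0,-0.125,0],[255,0,0,-0.125,0],[255,0,0,-0.125,0],[255,0,0,-0.125,0],[255,0,0,-0.125,0],[255,0,0,-0.125,0]]]' 15
python3 -m pendant '[[[255,0,0,0,0],[255,0,0,0,0],[255,0,0,0,0]]]'
python3 -m pendant '[[[120,0,0,0,0],[120,0,0,0,0],[120,0,0,0,0],[120,0,0,0.05,0],[120,0,0,0.1,0],[120,0,0,0.125,0],[120,0,0,0.125,0],[120,0,0,0.125,0]]]'
python3 - <<'E'
from h import *
s=arm.get_state(); print(s['ee_pos'],s['orientation'])
P,im,d=grab('wrist'); np.savez('ref.npz',im=im,d=d,ee=s['ee_pos'],R=P['R'],t=P['t'],K=P['K'])
X,u,v=pts(P,d); m=(X[:,2]>.150)&(X[:,2]<.175)&(X[:,1]>.15)&(X[:,1]<.27); Q=X[m]
r=cv2.minAreaRect(Q[:,:2].astype(np.float32)*1000); print(m.sum(),np.median(Q[:,2]),r)
c=im[256:284,244:276].astype(int); print((c.max(2)-c.min(2)<30)[:,:].astype(int)*c.mean(2).astype(int))
def ray(p,z):
    D=np.linalg.inv(P['K'])@[p[0],p[1],1]; D=np.array(P['R']).T@D; C=-np.array(P['R']).T@P['t']; return C+D*(z-C[2])/D[2]
a=np.deg2rad(r[2]); e=np.array([np.sin(a),-np.cos(a),0]); print(e,ray((260.4,279.4),.140)-.009*e, r[0]+97*e[:2])
E
```

```text
time: 5.0
ee_pos: [0.4933, 0.2166, 0.1261]
orientation: [3.141, 0.001, 2.913]
force: [0.2, 0.1, -0.3]
grip_width: 0.186
grasp_force: 0.0
time: 5.38
ee_pos: [0.4932, 0.2165, 0.1259]
orientation: [-3.142, 0.0, 2.913]
force: [-1.5, -0.8, 3.4]
grip_width: 0.147
grasp_force: 15.0
time: 6.38
ee_pos: [0.4921, 0.2164, 0.2486]
orientation: [-3.141, -0.002, 2.913]
force: [0.5, -0.7, 0.7]
grip_width: 0.533
grasp_force: 0.0
[0.49212453 0.21639195 0.24864344] [-3.14050538e+00 -2.40250205e-03  2.91288404e+00]
2515 0.1615900772266947 ((493.82147216796875, 216.14492797851562), (13.729515075683594, 168.5828857421875), 76.56719207763672)
[[ 27  29  20  19  20  20  21  21  17   0   0   0   0   0   0   0   0   0
    0   0   0   0   0 248  96  29  35  34  36  33  32  33]
 [ 30  28  19  19  17  21  21  20  17   0   0   0   0   0   0   0   0   0
    0   0   0   0   0 203  75  29  35  36  38  34  33  32]
 [ 28  30  30  20  21  20  23  20  16   0   0   0   0   0   0   0   0   0
    0   0   0   0   0 178  65  29  33  35  37  35  33  31]
 [ 32  33  26  24  23  22  21  18  14   0   0   0   0   0   0   0   0   0
[... 2653 characters left out ...]
 93  62
   38  17  22  28  31  34  33  34  34  31  32  31  31  31]
 [ 33  33  32  22  23  21  24  21  21  22  22  22  21  26  35  35  24  18
   15  17  30  31  33  32  34  33  32  32  30  30  32  33]
 [ 36  36  37  23  22  22  22  20  22  21  22  23  25  26  41  42  28  22
   20  21  24  33  32  31  30  31  34  32  34  34  36  35]
 [ 37  34  34  21  21  22  22  24  24  25  22  23  23  25  37  38  25  23
   24  26  23  25  24  31  28  31  33  35  39  41  40  41]
 [ 34  32  24  18  19  19  20  23  22  22  20  20  21  31  34  33  21  22
   25  25  22  23  21  30  30  31  34  36  38  40  40  39]]
[ 0.97264302 -0.23230488  0.        ] [0.58930802 0.1943461  0.14      ] [588.16784496 193.61135432]
```

Ring reference is at columns 252–268 (centre ≈260), far rim row ≈279, so the axis is about (0.5885, 0.194). Now the same view of the pin.

```bash
python3 -m pendant '[[[120,0.006,-0.05,0,0],[120,0.012,-0.1,0,0],[120,0.018,-0.15,0,0],[120,0.024,-0.19,0,0],[120,0.024,-0.202,0,0],[120,0.024,-0.202,0,0],[120,0.024,-0.202,0,0]]]'
python3 - <<'E'
from h import *
s=arm.get_state(); print(s['ee_pos'],s['orientation'])
P,im,d=grab('wrist'); np.savez('pin.npz',im=im,d=d,ee=s['ee_pos'],R=P['R'],t=P['t'],K=P['K'])
cv2.imwrite('pics/pin.png',cv2.resize(im[230:310,210:310],(800,640)[:2],interpolation=cv2.INTER_CUBIC)[:600,:,::-1])
X,u,v=pts(P,d); m=(X[:,2]>.163)&(X[:,2]<.182)&(X[:,0]>.55)&(X[:,0]<.80)&(X[:,1]<.1)
Q=X[m]; r=cv2.minAreaRect(Q[:,:2].astype(np.float32)*1000); print(m.sum(),r,cv2.boxPoints(r).round(1).tolist())
m=(u>230)&(u<290)&(v>240)&(v<300)&(X[:,2]>.134)&(X[:,2]<.148)&(X[:,0]<.622);print(np.c_[X[m]*1000,u[m],v[m]].round(0).astype(int).tolist())
E
```

```text
time: 7.3
ee_pos: [0.5166, 0.0157, 0.2499]
orientation: [3.141, -0.001, 2.914]
force: [0.3, -0.2, 1.5]
grip_width: 0.533
grasp_force: 0.0
[0.51658261 0.01573631 0.24993193] [ 3.14129825e+00 -9.96776736e-04  2.91430215e+00]
5529 ((689.8038940429688, -38.754127502441406), (111.01643371582031, 150.94451904296875), 11.0872802734375) [[620.7999877929688, 24.600000381469727], [649.7999877929688, -123.5], [758.7999877929688, -102.0999984741211], [729.7999877929688, 46.0]]
[[610, -8, 135, 258, 266], [610, -7, 134, 259, 266], [610, -6, 135, 260, 266], [610, -5, 135, 261, 266], [611, -9, 135, 257, 267], [610, -8, 135, 258, 267], [610, -7, 137, 259, 267], [610, -6, 137, 260, 267], [611, -5, 136, 261, 267], [612, -4, 135, 262, 267], [610, -9, 138, 257, 268], [611, -8, 137, 258, 268], [609, -7, 140, 259, 268], [610, -6, 139, 260, 268], [611, -5, 138, 261, 268], [611, -4, 138, 262, 268], [613, -3, 135, 263, 268], [610, -9, 139, 257, 269], [609, -8, 142, 258, 269], [610, -7, 141, 259, 269], [610, -6, 141, 260, 269], [611, -5, 140, 261, 269], [611, -4, 140, 262, 269], [613, -3, 138, 263, 269], [611,
[... 389 characters left out ...]
2, 24, 137, 288, 271], [613, -10, 141, 257, 272], [612, -9, 142, 258, 272], [613, -7, 142, 259, 272], [614, -6, 141, 260, 272], [613, -5, 143, 261, 272], [614, -4, 141, 262, 272], [615, -3, 141, 263, 272], [622, 23, 139, 287, 272], [614, -10, 141, 257, 273], [614, -9, 142, 258, 273], [615, -8, 141, 259, 273], [615, -7, 141, 260, 273], [615, -6, 142, 261, 273], [614, -4, 143, 262, 273], [616, -4, 141, 263, 273], [622, 21, 140, 286, 273], [621, 23, 142, 287, 273], [615, -9, 142, 258, 274], [615, -8, 142, 259, 274], [616, -7, 141, 260, 274], [615, -6, 143, 261, 274], [616, -5, 142, 262, 274], [618, -8, 140, 260, 275], [621, 21, 145, 286, 275], [622, 23, 145, 288, 275], [622, 22, 147, 287, 276]]
```

View pics/pin.png

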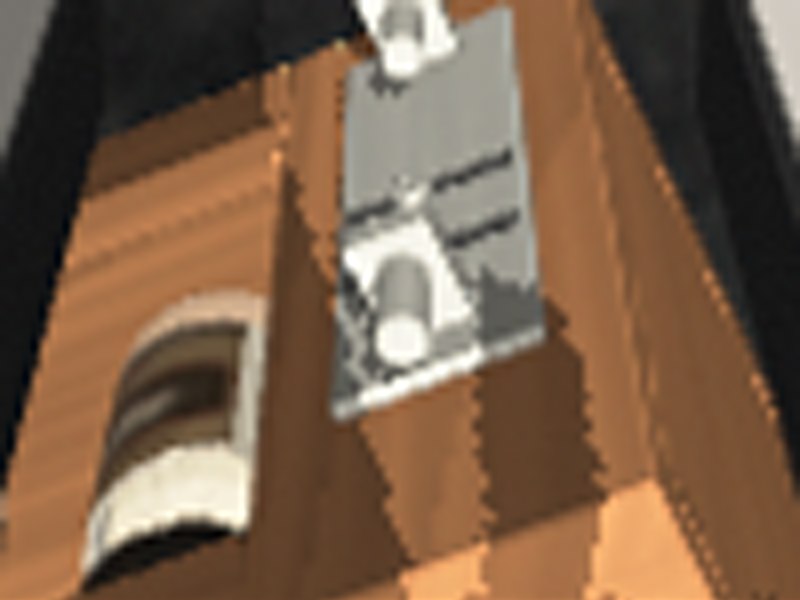

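The pin tip shows clearly at about (259.8, 271.8) in the wrist image, with both brackets on the same axis. Now the displacement.

```bash
python3 - <<'E'
import numpy as np
def ray(f,p,z):
    D=f['R'].T@np.linalg.inv(f['K'])@[p[0],p[1],1]; C=-f['R'].T@f['t']; return C+D*(z-C[2])/D[2]
a=np.load('ref.npz');b=np.load('pin.npz')
e=np.array([.9726,-.2323,0])
k=ray(a,(259.7,278.9),.140)-.009*e; k2=np.array([.49382,.21614])+.097*e[:2]; p=ray(b,(259.8,271.8),.142)
print(k,k2,p,'k-tcp',k[:2]-a['ee'][:2],k2-a['ee'][:2],'p-tcp',p[:2]-b['ee'][:2]);print(p[:2]-(k[:2]),p[:2]-k2,b['ee']-a['ee'])
from plant import arm;s=arm.get_state();print(s['ee_pos'],s['orientation'])
E
```

```text
[0.58850378 0.19372571 0.14      ] [0.5881622 0.1936069] [ 0.61279787 -0.00655112  0.142     ] k-tcp [ 0.09637925 -0.02266624] [ 0.09603767 -0.02278505] p-tcp [ 0.09621526 -0.02228743]
[ 0.02429409 -0.20027682] [ 0.02463567 -0.20015802] [ 0.02445808 -0.20065564  0.00128849]
[0.51668448 0.01580719 0.25016762] [ 3.14134738e+00 -5.58792062e-04  2.91456754e+00]
```

Knuckle and pin measurements agree: hanging TCP ≈ (0.5175, 0.0162), at the same height as the grasp. Back to grasp and lift.

```bash
python3 -m pendant '[[[120,-0.006,0.05,0,0],[120,-0.012,0.1,0,0],[120,-0.018,0.15,0,0],[120,-0.024,0.202,0,0],[120,-0.024,0.202,0,0],[120,-0.024,0.202,-0.05,0],[120,-0.024,0.202,-0.1,0],[120,-0.024,0.202,-0.125,0]]]' 30
python3 -m pendant '[[[255,0,0,0,0],[255,0,0,0,0],[255,0,0,0,0],[255,0,0,0,0],[255,0,0,0,0],[255,0,0,0,0]]]'
python3 -m pendant '[[[255,0,0,0.01,0],[255,0,0,0.025,0],[255,0,0,0.04,0],[255,0,0,0.05,0],[255,0,0,0.05,0],[255,0,0,0.05,0]]]'
python3 - <<'E'
from h import *
s=arm.get_state(); print(s['ee_pos'],s['orientation'],s['grip_width'],s['grasp_force'],s['force'],s['moment'])
P,im,d=grab('wrist')
X,u,v=pts(P,d); m=(X[:,2]>.200)&(X[:,2]<.224)&(X[:,1]>.15)&(X[:,1]<.27)&(X[:,0]<.6)&(v<300); Q=X[m]
r=cv2.minAreaRect(Q[:,:2].astype(np.float32)*1000); print(m.sum(),np.median(Q[:,2]),r,cv2.boxPoints(r))
print(np.polyfit(Q[:,0],Q[:,2],1))
E
```

```text
time: 8.35
ee_pos: [0.491, 0.2161, 0.1224]
orientation: [-3.14, -0.004, 2.913]
force: [-0.5, -0.3, -0.6]
grip_width: 0.526
grasp_force: 0.0
time: 9.1
ee_pos: [0.4937, 0.2165, 0.1268]
orientation: [3.141, 0.002, 2.913]
force: [-1.7, -1.4, 6.4]
grip_width: 0.146
grasp_force: 30.0
time: 9.85
ee_pos: [0.4926, 0.2165, 0.175]
orientation: [-3.141, -0.001, 2.913]
force: [-0.6, -0.5, -3.7]
grip_width: 0.149
grasp_force: 30.0
[0.49257535 0.21648466 0.17501384] [-3.14123300e+00 -7.69965428e-04  2.91286984e+00] 0.14863938701351198 29.995500147342682 [-0.57794283 -0.5284345  -3.69514382] [ 0.06741945  0.00054404 -0.01847961]
6418 0.20996792870947367 ((464.4697570800781, 219.6999969482422), (37.76715850830078, 111.66964721679688), 86.18131256103516) [[407.50128 204.5769 ]
 [518.923   197.13977]
 [521.43823 234.82309]
 [410.01654 242.26022]]
[0.01387727 0.20405955]
```

```bash
python3 -m pendant '[[[255,0,-0.05,0,0],[255,0,-0.1,0,0],[255,0,-0.15,0,0],[255,0.001,-0.19,0,0],[255,0.001,-0.196,0,0],[255,0.001,-0.196,0,0],[255,0.001,-0.196,0,0],[255,0.001,-0.196,0,0]]]'
python3 -m pendant '[[[255,0.008,-0.002,0,0],[255,0.016,-0.004,0,0],[255,0.024,-0.0057,0,0],[255,0.024,-0.0057,-0.008,0],[255,0.024,-0.0057,-0.016,0],[255,0.024,-0.0057,-0.024,0],[255,0.024,-0.0057,-0.024,0],[255,0.024,-0.0057,-0.024,0]]]'
python3 -m pendant '[[[255,0,0,0,0],[255,0,0,0,0]]]'
python3 - <<'E'
from h import *
s=arm.get_state(); print(s['ee_pos'],s['orientation'],s['force'],s['moment'])
P,im,d=grab('wrist'); Ps,ims,ds=grab('scene'); Pt,imt,dt=grab('top')
X,u,v=pts(P,d); c=im[v,u].astype(int); w=(c[:,0]-c[:,2]>40)
m=w&(abs(X[:,2]-.1865)<.012)&(X[:,0]<.59)&(X[:,1]>-.02)&(X[:,1]<.06)&(v<300); Q=X[m]
r=cv2.minAreaRect(Q[:,:2].astype(np.float32)*1000); print(m.sum(),np.median(Q[:,2]),r); print(np.polyfit(Q[:,0],Q[:,2],1))
i=cv2.resize(im[150:384,120:400],(800,600)); S=cv2.resize(ims[120:200,210:310],(400,300),interpolation=cv2.INTER_CUBIC);T=cv2.resize(imt[160:220,225:305],(400,300),interpolation=cv2.INTER_CUBIC)
cv2.imwrite('pics/pre.png',np.vstack([cv2.resize(i,(800,300)),np.hstack([S,T])])[:,:,::-1])
E
```

```text
time: 10.9
ee_pos: [0.4938, 0.0215, 0.1753]
orientation: [3.142, -0.0, 2.915]
force: [0.7, 0.4, -3.7]
grip_width: 0.152
grasp_force: 30.0
time: 11.9
ee_pos: [0.518, 0.0149, 0.1516]
orientation: [-3.142, 0.0, 2.913]
force: [-0.4, 0.5, -3.2]
grip_width: 0.148
grasp_force: 30.0
time: 12.15
ee_pos: [0.5181, 0.0148, 0.1518]
orientation: [3.142, 0.001, 2.913]
force: [-0.2, 0.2, -4.1]
grip_width: 0.145
grasp_force: 30.0
[0.51813248 0.01484391 0.15179288] [3.14158275e+00 6.37986572e-04 2.91291469e+00] [-0.19715329  0.18950438 -4.08306673] [-0.00449604  0.05619681 -0.03693504]
5268 0.18667829753818732 ((490.3631591796875, 21.303260803222656), (13.80459976196289, 111.5813217163086), 76.81673431396484)
[-0.00035266  0.18683658]
```

View pics/pre.png

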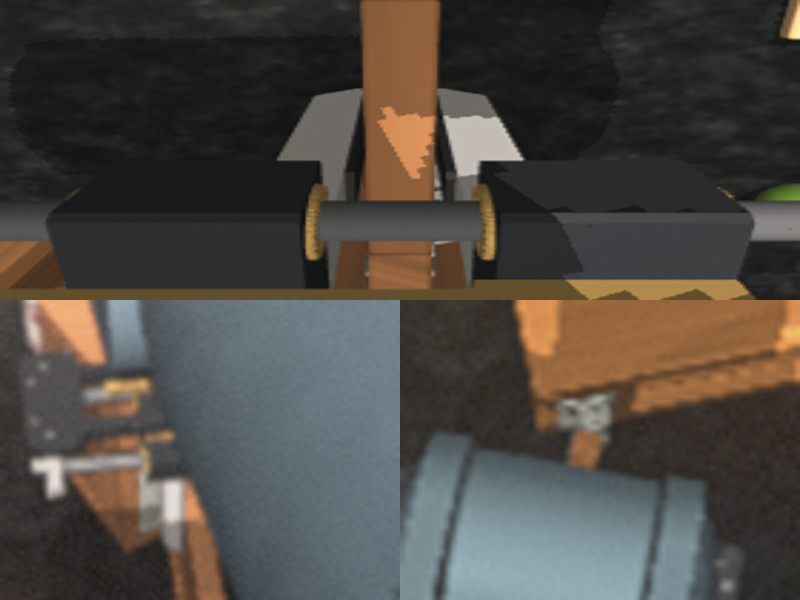

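The door hangs level in the grip, and the wrist and top views put it on the hinge axis to within about 1 mm (shift +1 mm in y). Lowering carefully to just above the tips, then in small steps.

```bash
python3 -m pendant '[[[255,0,0.001,-0.002,0],[255,0,0.001,-0.004,0],[255,0,0.001,-0.005,0],[255,0,0.001,-0.005,0]]]'
python3 -m pendant '[[[255,0,0,-0.001,0],[255,0,0,-0.002,0],[255,0,0,-0.003,0],[255,0,0,-0.003,0]]]'
python3 -m pendant '[[[255,0,0,-0.001,0],[255,0,0,-0.002,0],[255,0,0,-0.002,0]]]'
```

```text
time: 12.8
ee_pos: [0.5178, 0.0159, 0.1463]
orientation: [-3.142, -0.0, 2.913]
force: [-0.4, 0.7, -4.1]
grip_width: 0.149
grasp_force: 30.0
time: 13.3
ee_pos: [0.5178, 0.0159, 0.1433]
orientation: [-3.142, -0.0, 2.913]
force: [-0.3, 0.6, -3.5]
grip_width: 0.145
grasp_force: 30.0
time: 13.68
ee_pos: [0.5179, 0.0159, 0.1413]
orientation: [-3.142, -0.0, 2.913]
force: [0.6, -0.0, -4.3]
grip_width: 0.147
grasp_force: 30.0
```

```bash
python3 -m pendant '[[[255,0,0,-0.001,0],[255,0,0,-0.002,0],[255,0,0,-0.002,0]]]'
python3 -m pendant '[[[255,0,0,-0.001,0],[255,0,0,-0.002,0],[255,0,0,-0.002,0]]]'
```

```text
time: 14.05
ee_pos: [0.5178, 0.0159, 0.1393]
orientation: [-3.142, -0.0, 2.913]
force: [0.5, -0.0, -3.1]
grip_width: 0.146
grasp_force: 30.0
time: 14.42
ee_pos: [0.5178, 0.0159, 0.1373]
orientation: [-3.142, -0.0, 2.913]
force: [-0.6, 0.4, -2.4]
grip_width: 0.146
grasp_force: 30.0
```

```bash
python3 -m pendant '[[[255,0,0,-0.001,0],[255,0,0,-0.002,0],[255,0,0,-0.003,0],[255,0,0,-0.004,0],[255,0,0,-0.004,0]]]'
python3 -m pendant '[[[255,0,0,-0.001,0],[255,0,0,-0.002,0],[255,0,0,-0.003,0],[255,0,0,-0.003,0]]]'
```

```text
time: 15.05
ee_pos: [0.5178, 0.0159, 0.1333]
orientation: [-3.142, -0.0, 2.913]
force: [-0.8, 0.1, -3.6]
grip_width: 0.148
grasp_force: 30.0
time: 15.55
ee_pos: [0.5178, 0.0159, 0.1303]
orientation: [-3.142, -0.0, 2.913]
force: [0.6, 0.4, -3.9]
grip_width: 0.147
grasp_force: 30.0
```

```bash
python3 -m pendant '[[[255,0,0,-0.001,0],[255,0,0,-0.002,0],[255,0,0,-0.002,0],[255,0,0,-0.002,0]]]'
python3 -m pendant '[[[255,0,0,-0.001,0],[255,0,0,-0.001,0],[255,0,0,-0.001,0]]]'
python3 -m pendant '[[[255,0,0,-0.001,0],[255,0,0,-0.001,0],[255,0,0,-0.001,0]]]'
```

```text
time: 16.05
ee_pos: [0.5179, 0.0159, 0.1285]
orientation: [3.142, 0.0, 2.913]
force: [0.1, -0.3, -4.1]
grip_width: 0.146
grasp_force: 30.0
time: 16.42
ee_pos: [0.5179, 0.0159, 0.1274]
orientation: [-3.142, -0.0, 2.913]
force: [-0.8, -0.0, -3.7]
grip_width: 0.147
grasp_force: 30.0
time: 16.8
ee_pos: [0.5182, 0.0158, 0.1268]
orientation: [3.142, 0.001, 2.913]
force: [-1.7, -1.4, -0.2]
grip_width: 0.149
grasp_force: 30.0
```

Contact at exactly the stand-grasp height with the weight taken: the door is home. Check its height and compute the arc.

```bash
python3 - <<'E'
from h import *
s=arm.get_state(); print(s['ee_pos'],s['force'],s['q'].round(2))
P,im,d=grab('wrist')
X,u,v=pts(P,d); c=im[v,u].astype(int); w=(c[:,0]-c[:,2]>40)
m=w&(abs(X[:,2]-.162)<.012)&(X[:,0]<.59)&(X[:,1]>-.02)&(X[:,1]<.06)&(v<300); Q=X[m]
print(np.median(Q[:,2]),np.polyfit(Q[:,0],Q[:,2],1))
r=np.array([.5181,.0159])-[.6128,-.0066]
for f in (0,30):
  for g in (7.5,15,22.5,30):
    R=lambda a:np.array([[np.cos(a),-np.sin(a)],[np.sin(a),np.cos(a)]])
    a=np.deg2rad(f);b=np.deg2rad(f+g); print(f,g,(R(b)@r-R(a)@r).round(4))
E
```

```text
[0.51817184 0.01582738 0.12680496] [-1.6570727  -1.37211935 -0.2321738 ] [-0.19  0.02  1.95  0.    1.16 -1.53]
0.16163871852681724 [0.00125328 0.16102832]
0 7.5 [-0.0021 -0.0126]
0 15 [-0.0026 -0.0253]
0 22.5 [-0.0014 -0.038 ]
0 30 [ 0.0014 -0.0504]
30 7.5 [ 0.0044 -0.0119]
30 15 [ 0.0104 -0.0232]
30 22.5 [ 0.0178 -0.0336]
30 30 [ 0.0264 -0.0429]
```

```bash
python3 -m pendant '[[[255,-0.0012,-0.0063,0,3.75],[255,-0.0021,-0.0126,0,7.5],[255,-0.0025,-0.019,0,11.25],[255,-0.0026,-0.0253,0,15],[255,-0.0026,-0.0253,0,15]]]'
python3 -m pendant '[[[255,0.0002,-0.0064,0,3.75],[255,0.0012,-0.0127,0,7.5],[255,0.0024,-0.0189,0,11.25],[255,0.004,-0.0251,0,15],[255,0.004,-0.0251,0,15]]]'
```

```text
time: 17.48
ee_pos: [0.5158, -0.0097, 0.1267]
orientation: [3.142, 0.001, -3.11]
force: [-0.0, -0.4, -1.4]
grip_width: 0.143
grasp_force: 30.0
time: 18.1
ee_pos: [0.5197, -0.0345, 0.1267]
orientation: [-3.142, 0.001, -2.849]
force: [0.3, -0.6, -0.8]
grip_width: 0.148
grasp_force: 30.0
```

```bash
python3 -m pendant '[[[255,0.0021,-0.006,0,3.75],[255,0.0044,-0.0119,0,7.5],[255,0.0073,-0.0176,0,11.25],[255,0.0104,-0.0232,0,15],[255,0.0104,-0.0232,0,15]]]'
python3 -m pendant '[[[130,0,0,0,0],[130,0,0,0,0],[130,0,0,0,0],[130,0,0,0,0],[130,0,0,0.03,0],[130,0,0,0.065,0],[130,0,0,0.065,0]]]'
python3 - <<'E'
from h import *
s=arm.get_state(); print(s['ee_pos'],s['orientation'],s['q'].round(2))
P,im,d=grab('wrist'); X,u,v=pts(P,d); c=im[v,u].astype(int); w=(c[:,0]-c[:,2]>40)
m=w&(abs(X[:,2]-.162)<.006)&(X[:,0]<.60)&(X[:,1]<.02)&(v<300); Q=X[m]
r=cv2.minAreaRect(Q[:,:2].astype(np.float32)*1000); print(m.sum(),np.median(Q[:,2]),r,cv2.boxPoints(r).round(1).tolist())
p=np.array([.6128,-.0066])
for rel in (73,66,60,45,30,15,7.5,0):
    t=np.deg2rad(11-rel); R=np.array([[np.cos(t),-np.sin(t)],[np.sin(t),np.cos(t)]])
    print(rel,(p+R@[-.015,-.130]).round(4),'tool yaw',191-rel)
E
```

```text
time: 18.73
ee_pos: [0.53, -0.0576, 0.1267]
orientation: [-3.141, 0.001, -2.587]
force: [-0.5, -0.4, 0.5]
grip_width: 0.144
grasp_force: 30.0
time: 19.6
ee_pos: [0.5316, -0.0583, 0.1945]
orientation: [-3.137, 0.004, -2.585]
force: [0.1, 0.2, -0.5]
grip_width: 0.491
grasp_force: 0.0
[ 0.53160776 -0.05833196  0.19449442] [-3.13673324  0.00398654 -2.58496066] [-0.32 -0.02  1.87 -0.    1.29 -2.45]
3371 0.158482647349581 ((527.3916625976562, -59.10297775268555), (165.0307159423828, 13.25529956817627), 31.55989646911621) [[453.6000061035156, -96.5999984741211], [460.5, -107.9000015258789], [601.2000122070312, -21.600000381469727], [594.2000122070312, -10.300000190734863]]
73 [ 0.491  -0.0544] tool yaw 118
66 [ 0.4977 -0.0689] tool yaw 125
60 [ 0.5048 -0.0806] tool yaw 131
45 [ 0.5277 -0.106 ] tool yaw 146
30 [ 0.5563 -0.1246] tool yaw 161
15 [ 0.5888 -0.1352] tool yaw 176
7.5 [ 0.6058 -0.1373] tool yaw 183.5
0 [ 0.6229 -0.1371] tool yaw 191
```

Released; the door stands at about 69° open. Reorient the shut fingers to the outside face.

```bash
python3 -m pendant '[[[255,0,0,0.01,-10],[255,-0.01,0.004,0.01,-20],[255,-0.02,0.008,0.01,-30],[255,-0.03,0.012,0.01,-40],[255,-0.04,0.015,0.01,-50],[255,-0.0505,0.017,0.01,-60],[255,-0.0505,0.017,0.01,-70],[255,-0.0505,0.017,0.01,-80]]]' 20
python3 -m pendant '[[[255,0,0,0,-10],[255,0,0,0,-10],[255,0,0,-0.04,-10],[255,0,0,-0.076,-10],[255,0,0,-0.076,-10],[255,0,0,-0.076,-10]]]'
```

```text
time: 20.65
ee_pos: [0.478, -0.0404, 0.1993]
orientation: [-3.14, -0.003, 2.296]
force: [0.1, -0.1, 0.7]
grip_width: 0.003
grasp_force: 0.0
time: 21.4
ee_pos: [0.4798, -0.0409, 0.1263]
orientation: [3.141, 0.001, 2.129]
force: [-0.8, 0.1, 0.5]
grip_width: 0.006
grasp_force: 0.0
```

```bash
python3 -m pendant '[[[255,0.006,-0.01,0,1],[255,0.012,-0.02,0,2],[255,0.0177,-0.0279,0,3],[255,0.021,-0.034,0,6],[255,0.0248,-0.0396,0,9],[255,0.030,-0.0465,0,13],[255,0.0357,-0.0532,0,16.5],[255,0.0415,-0.0593,0,20]]]'
python3 - <<'E'
from h import *
s=arm.get_state(); print(s['ee_pos'],s['orientation'],s['force'])
P,im,d=grab('top'); X,u,v=pts(P,d); c=im[v,u].astype(int); w=(c[:,0]-c[:,2]>40)
m=w&(abs(X[:,2]-.162)<.006)&(X[:,0]<.615)&(X[:,0]>.4)&(X[:,1]<.02); Q=X[m]
if m.sum()>5: r=cv2.minAreaRect(Q[:,:2].astype(np.float32)*1000); print(m.sum(),r)
p=np.array([.6128,-.0066])
for rel in (49,45,41,37,33,29,25,21,17,13,9,7,5,3,1,0):
    t=np.deg2rad(11-rel); R=np.array([[np.cos(t),-np.sin(t)],[np.sin(t),np.cos(t)]])
    print(rel,(p+R@[-.015,-.130]-s['ee_pos'][:2]).round(4),'spin',191-rel-np.rad2deg(s['orientation'][2]%6.2832))
E
```

```text
time: 22.4
ee_pos: [0.5212, -0.1008, 0.1256]
orientation: [3.141, 0.0, 2.479]
force: [-0.3, 0.2, -0.0]
grip_width: 0.006
grasp_force: 0.1
[ 0.52124881 -0.10082402  0.12561123] [3.14148784e+00 1.63588511e-04 2.47883866e+00] [-0.2853501   0.23901115 -0.03070932]
45 ((598.7813720703125, -31.867515563964844), (24.338062286376953, 13.286097526550293), 52.82992172241211)
49 [-0.0003  0.001 ] spin -0.026993415680749422
45 [ 0.0064 -0.0052] spin 3.9730065843192506
41 [ 0.0136 -0.0109] spin 7.973006584319251
37 [ 0.0211 -0.016 ] spin 11.97300658431925
33 [ 0.0289 -0.0207] spin 15.97300658431925
29 [ 0.0371 -0.0248] spin 19.97300658431925
25 [ 0.0455 -0.0283] spin 23.97300658431925
21 [ 0.0542 -0.0312] spin 27.97300658431925
17 [ 0.063  -0.0335] spin 31.97300658431925
13 [ 0.072  -0.0352] spin 35.97300658431925
9 [ 0.0811 -0.0362] spin 39.97300658431925
7 [ 0.0857 -0.0365] spin 41.97300658431925
5 [ 0.0902 -0.0366] spin 43.97300658431925
3 [ 0.0948 -0.0366] spin 45.97300658431925
1 [ 0.0994 -0.0364] spin 47.97300658431925
0 [ 0.1016 -0.0362] spin 48.97300658431925
```

```bash
python3 -m pendant '[[[255,0.0064,-0.0052,0,4],[255,0.0136,-0.0109,0,8],[255,0.0211,-0.016,0,12],[255,0.0289,-0.0207,0,16],[255,0.0371,-0.0248,0,20],[255,0.0455,-0.0283,0,24],[255,0.0542,-0.0312,0,28],[255,0.063,-0.0335,0,32]]]'
python3 -m pendant '[[[255,0.0045,-0.0009,0,2],[255,0.009,-0.0017,0,4],[255,0.0136,-0.0023,0,6],[255,0.0181,-0.0027,0,8],[255,0.0204,-0.0029,0,9],[255,0.0227,-0.003,0,10],[255,0.0227,-0.003,0,10]]]'
python3 - <<'E'
from h import *
s=arm.get_state(); print(s['ee_pos'],s['orientation'],s['force'])
for n in('top','scene','wrist'):
    P,im,d=grab(n); X,u,v=pts(P,d); c=im[v,u].astype(int); w=(c[:,0]-c[:,2]>40)
    m=w&(abs(X[:,2]-.162)<.0055)&(X[:,0]<.68)&(X[:,0]>.5)&(X[:,1]<.02)&((v<300)|(n!='wrist')); Q=X[m]
    if m.sum()>5: r=cv2.minAreaRect(Q[:,:2].astype(np.float32)*1000); print(n,m.sum(),r)
    cv2.imwrite(f'pics/{n}_p.png',im[:,:,::-1])
E
```

```text
time: 23.45
ee_pos: [0.584, -0.134, 0.1254]
orientation: [-3.142, -0.0, 3.037]
force: [0.1, -0.7, -1.1]
grip_width: 0.006
grasp_force: 0.1
time: 24.32
ee_pos: [0.6065, -0.1365, 0.1255]
orientation: [3.142, 0.0, -3.073]
force: [0.7, -0.4, 0.6]
grip_width: 0.002
grasp_force: 0.1
[ 0.60654316 -0.13650939  0.12549672] [ 3.14157703e+00  9.25128145e-05 -3.07338326e+00] [ 0.67664037 -0.41883203  0.6252964 ]
top 95 ((642.7562255859375, -35.32847213745117), (64.908935546875, 110.97686004638672), 6.47056245803833)
wrist 3534 ((612.053466796875, -105.49639129638672), (32.881317138671875, 169.59205627441406), 3.5919997692108154)
```

View pics/wrist_p.png

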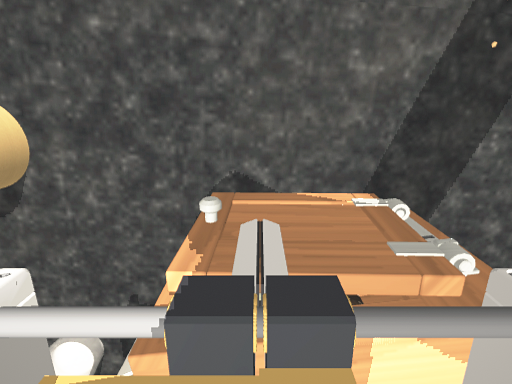

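The wrist view shows the door almost shut, fingers on its outer face, and both knuckle rings on the brackets, at (400,209) and (467,262). Finish slowly.

```bash
python3 -m pendant '[[[255,0.003,0,0,1.5],[255,0.006,0,0,3],[255,0.009,0.0001,0,4],[255,0.0115,0.0001,0,5],[255,0.0135,0.0002,0,6],[255,0.0135,0.0002,0,6]]]'
python3 -m pendant '[[[255,0.001,0,0,0.5],[255,0.002,0,0,1],[255,0.0025,0,0,1],[255,0.0025,0,0,1]]]'
python3 - <<'E'
from h import *
s=arm.get_state(); print(s['ee_pos'],s['orientation'],s['force'])
P,im,d=grab('wrist'); X,u,v=pts(P,d); c=im[v,u].astype(int); w=(c[:,0]-c[:,2]>40)
t=np.deg2rad(11.0);p=np.array([.6128,-.0066]);R=np.array([[np.cos(t),-np.sin(t)],[np.sin(t),np.cos(t)]])
Y=(X[:,:2]-p)@R*1000  # cabinet frame about the pin
m=w&(abs(X[:,2]-.1616)<.003)&(v<272)&(abs(Y[:,0])<10)
print(m.sum())
for lo in range(-180,0,20):
    k=m&(Y[:,1]>lo)&(Y[:,1]<lo+20); 
    if k.sum()>10: print(lo,k.sum(),np.percentile(Y[k,0],[2,98]).round(1))
# outer face: points below the top
m=w&(X[:,2]>.1)&(X[:,2]<.155)&(abs(Y[:,0]+7)<9)&(Y[:,1]>-180)&(Y[:,1]<-15)
print('face',m.sum(),np.rad2deg(np.arctan(np.polyfit(Y[m,1],Y[m,0],1)[0])),np.polyfit(Y[m,1],Y[m,0],1)[1])
E
```

```text
time: 25.22
ee_pos: [0.6201, -0.1363, 0.1255]
orientation: [-3.142, 0.0, -2.969]
force: [-0.3, -0.9, -0.0]
grip_width: 0.006
grasp_force: 0.1
time: 25.72
ee_pos: [0.6224, -0.1363, 0.1254]
orientation: [3.142, -0.0, -2.951]
force: [-1.0, 0.7, -0.1]
grip_width: 0.007
grasp_force: 0.1
[ 0.62243413 -0.13630338  0.12543067] [ 3.14157313e+00 -3.81486944e-06 -2.95140433e+00] [-1.04568782  0.65420531 -0.12845884]
0
face 7229 0.08728444725790603 -4.861931703593313
```

Face is within 0.1° of the cabinet front. Retreat and check.

```bash
python3 -m pendant '[[[255,-0.01,-0.002,0,0],[255,-0.03,-0.006,0,0],[255,-0.07,-0.013,0,0],[255,-0.1,-0.019,0.03,0],[255,-0.13,-0.019,0.09,0],[255,-0.16,-0.019,0.12,0],[255,-0.17,-0.019,0.12,0],[255,-0.17,-0.019,0.12,0]]]'
python3 - <<'E'
from h import *
s=arm.get_state(); print(s['ee_pos'],s['time'])
t=np.deg2rad(11.0);p=np.array([.6128,-.0066]);R=np.array([[np.cos(t),-np.sin(t)],[np.sin(t),np.cos(t)]])
P,im,d=grab('wrist'); cv2.imwrite('pics/f.png',cv2.resize(im,(800,600))[:,:,::-1])
P2,im2,d2=grab('scene')
for P,im,d in((P,im,d),(P2,im2,d2)):
    X,u,v=pts(P,d); c=im[v,u].astype(int); w=(c[:,0]-c[:,2]>40); Y=(X[:,:2]-p)@R*1000
    m=w&(X[:,2]>.1)&(X[:,2]<.155)&(abs(Y[:,0]+7)<9)&(Y[:,1]>-180)&(Y[:,1]<-15)
    if m.sum()>20: f=np.polyfit(Y[m,1],Y[m,0],1); print('face',m.sum(),np.rad2deg(np.arctan(f[0])),f[1])
    m=w&(abs(X[:,2]-.162)<.004)&(abs(Y[:,0])<9)&(Y[:,1]>-180)&(Y[:,1]<-15); print(m.sum(),np.median(X[m,2]))
    m=w&(X[:,2]>.166)&(X[:,2]<.178)&(Y[:,0]>5); r=cv2.minAreaRect(X[m][:,:2].astype(np.float32)*1000) if m.sum()>20 else 0; print(r)
E
```

```text
time: 26.78
ee_pos: [0.4516, -0.1551, 0.2443]
orientation: [3.141, -0.001, -2.952]
force: [0.5, -1.3, 0.9]
grip_width: 0.001
grasp_force: 0.0
[ 0.45160911 -0.15505482  0.24426802] 26.775
face 25 4.4199329181470945 0.34141832851005044
55 0.1584922372812723
((642.7816772460938, -47.78253936767578), (18.32675552368164, 150.0458984375), 9.814443588256836)
face 647 1.4137559350861946 -5.517902319285466
127 0.15939948332280782
((725.0092163085938, 38.78285217285156), (504.82891845703125, 194.2079620361328), 77.39906311035156)
```

View pics/f.png

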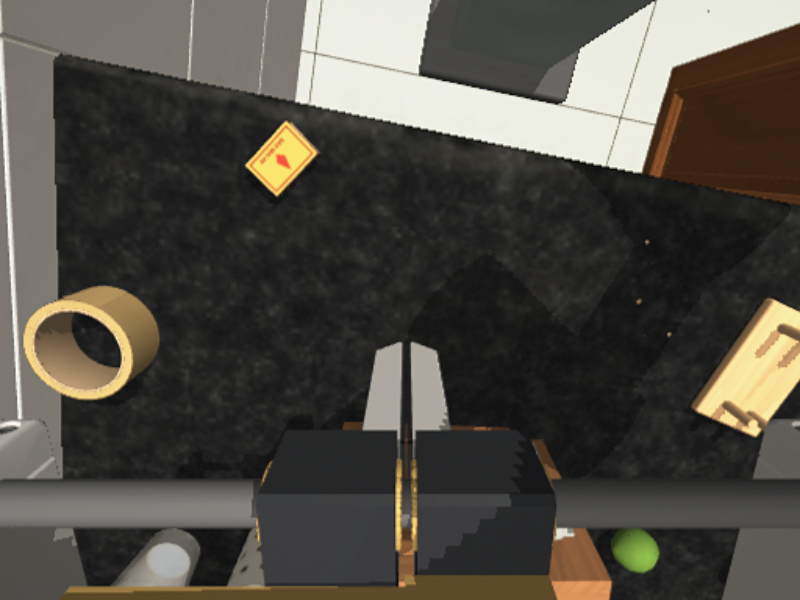

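The wrist view is blocked by the gripper. Withdraw further and use the scene camera.

```bash
python3 -m pendant '[[[0,-0.03,-0.06,0.05,0],[0,-0.06,-0.12,0.08,0],[0,-0.06,-0.17,0.08,0],[0,-0.06,-0.17,0.08,0],[0,-0.06,-0.17,0.08,0]]]'
python3 - <<'E'
from h import *
t=np.deg2rad(11.0);p=np.array([.6128,-.0066]);R=np.array([[np.cos(t),-np.sin(t)],[np.sin(t),np.cos(t)]])
o=[]
for n,b in(('scene',(205,320,85,190)),('top',(235,345,130,205))):
    P,im,d=grab(n); X,u,v=pts(P,d); c=im[v,u].astype(int); w=(c[:,0]-c[:,2]>35); Y=(X[:,:2]-p)@R*1000
    m=w&(X[:,2]>.03)&(X[:,2]<.15)&(Y[:,0]>-20)&(Y[:,0]<4)&(Y[:,1]>-178)&(Y[:,1]<-15)
    print(n,m.sum())
    for lo in range(-180,-10,20):
        k=m&(Y[:,1]>lo)&(Y[:,1]<lo+20); 
        if k.sum()>5: print(lo,k.sum(),np.median(Y[k,0]).round(1))
    m=w&(X[:,2]>.165)&(X[:,2]<.178)&(Y[:,0]>0)&(Y[:,0]<140)&(abs(Y[:,1]+87)<130); r=cv2.minAreaRect(X[m][:,:2].astype(np.float32)*1000); print(r)
    o.append(cv2.resize(im[b[2]:b[3],b[0]:b[1]],(400,400),interpolation=cv2.INTER_CUBIC))
cv2.imwrite('pics/fin.png',np.hstack(o)[:,:,::-1])
E
```

```text
time: 27.5
ee_pos: [0.3925, -0.3253, 0.3238]
orientation: [3.138, -0.001, -2.952]
force: [0.0, -0.3, 0.3]
grip_width: 0.498
grasp_force: 0.0
scene 297
-180 19 -10.1
-160 60 -9.6
-140 71 -8.7
-120 75 -8.3
-100 54 -8.4
-80 18 -7.6
((698.1431884765625, -85.45170593261719), (112.63240051269531, 231.258056640625), 11.24732494354248)
top 244
-180 26 -10.1
-160 33 -7.7
-140 34 -7.5
-120 33 -6.7
-100 33 -6.3
-80 35 -6.1
-60 25 -5.1
-40 15 -6.7
-20 10 -3.2
((699.3922729492188, -85.83183288574219), (110.884765625, 238.42884826660156), 11.047412872314453)
```

View pics/fin.png

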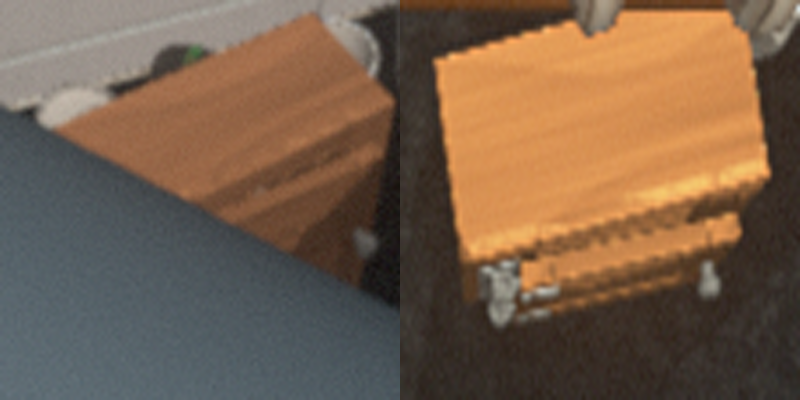

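Both views show the door about 1° shy of shut, with the free edge about 3 mm out. One more gentle push of the remaining 2.5 mm.

```bash
python3 -m pendant '[[[255,0.02,0.06,0,0],[255,0.04,0.12,-0.03,0],[255,0.06,0.17,-0.08,0],[255,0.09,0.17,-0.14,0],[255,0.13,0.17,-0.2,0],[255,0.17,0.178,-0.2,0],[255,0.2,0.183,-0.2,0],[255,0.2,0.183,-0.2,0]]]' 
python3 -m pendant '[[[255,0.015,0.003,0,0],[255,0.022,0.0045,0,0],[255,0.027,0.0055,0,0],[255,0.029,0.006,0,0],[255,0.03,0.006,0,0],[255,0.031,0.006,0,0],[255,0.032,0.006,0,0],[255,0.0325,0.006,0,0]]]'
python3 -m pendant '[[[255,0,0,0,0],[255,0,0,0,0]]]'
```

```text
time: 28.6
ee_pos: [0.5931, -0.14, 0.1246]
orientation: [3.141, -0.001, -2.947]
force: [-0.1, -0.7, 0.3]
grip_width: 0.005
grasp_force: 0.0
time: 29.6
ee_pos: [0.6249, -0.1363, 0.1254]
orientation: [3.141, -0.0, -2.951]
force: [-0.3, 0.4, -0.2]
grip_width: 0.001
grasp_force: 0.1
time: 29.85
ee_pos: [0.6249, -0.1363, 0.1254]
orientation: [3.142, -0.0, -2.951]
force: [0.0, -0.2, 0.7]
grip_width: -0.001
grasp_force: 0.1
```

```bash
python3 -m pendant '[[[255,-0.003,-0.0005,0,0],[255,-0.01,-0.002,0,0],[255,-0.04,-0.008,0,0],[255,-0.08,-0.015,0,0],[255,-0.13,-0.02,0.06,0],[255,-0.17,-0.02,0.12,0],[255,-0.2,-0.08,0.16,0],[255,-0.22,-0.14,0.2,0]]]'
python3 -m pendant '[[[255,0,-0.05,0,0],[255,0,-0.05,0,0]]]'
python3 - <<'E'
from h import *
t=np.deg2rad(11.0);p=np.array([.6128,-.0066]);R=np.array([[np.cos(t),-np.sin(t)],[np.sin(t),np.cos(t)]])
for n in('scene','top'):
    P,im,d=grab(n); X,u,v=pts(P,d); c=im[v,u].astype(int); w=(c[:,0]-c[:,2]>35); Y=(X[:,:2]-p)@R*1000
    m=w&(X[:,2]>.03)&(X[:,2]<.15)&(Y[:,0]>-20)&(Y[:,0]<4)&(Y[:,1]>-178)&(Y[:,1]<-15)
    print(n,[(lo,np.median(Y[k,0]).round(1)) for lo in range(-180,-10,20) if (k:=m&(Y[:,1]>lo)&(Y[:,1]<lo+20)).sum()>5])
    m=w&(abs(X[:,2]-.1615)<.003)&(abs(Y[:,0])<7)&(Y[:,1]>-180)&(Y[:,1]<-15); print(m.sum(),np.median(X[m,2]))
E
```

```text
time: 30.85
ee_pos: [0.4186, -0.2425, 0.3016]
orientation: [-3.14, 0.001, -2.95]
force: [0.5, -1.1, -0.3]
grip_width: 0.008
grasp_force: 0.0
time: 31.1
ee_pos: [0.4189, -0.2945, 0.2999]
orientation: [-3.141, 0.0, -2.956]
force: [-0.2, 0.4, -0.2]
grip_width: 0.006
grasp_force: 0.0
scene [(-180, np.float64(-7.0)), (-160, np.float64(-5.2)), (-140, np.float64(-4.9)), (-120, np.float64(-5.1)), (-100, np.float64(-4.8)), (-80, np.float64(-4.6)), (-60, np.float64(-4.6)), (-40, np.float64(-5.8)), (-20, np.float64(-5.5))]
102 0.15954797320147446
top [(-180, np.float64(-6.7)), (-160, np.float64(-4.6)), (-140, np.float64(-4.7)), (-120, np.float64(-4.7)), (-100, np.float64(-4.3)), (-80, np.float64(-4.4)), (-60, np.float64(-5.9)), (-40, np.float64(-6.2)), (-20, np.float64(-3.0))]
146 0.16010613057919074
```

Door face is now parallel to the front, at home height, and the robot is clear. Hand in.

```bash
python3 -c "
from plant import arm
print(arm.close_job())"
```

```text
the job is handed in; nothing more can be done
None
```

The door is back on both pins, fully home and swung shut, with the robot clear of everything; I handed the job in at about 31 s. I saw no result from the judging.

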